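# Bed down the cover of a display roll under the hand board

### The arm

A 6-joint arm with a two-finger parallel gripper is mounted at the origin on the work surface. World frame = base frame: x ahead of the robot, y to its left, z up, the work surface at z = 0. Lengths are in mm, angles in rad, forces in N, time in s.
With the tool pointing down it reaches from about 275 to 1000 mm from the base axis. Payload 8.4 kg.
Tool frame: the origin (TCP) lies midway between the tips of the shut fingers; the grasp point (between the pads) lies 19 mm behind it; z points along the fingers, y is the direction in which the jaws open and shut (so a half turn about z gives the same grasp; the last joint's range is limited). The gripper opens to 85 mm and grips with 20 to 120 N. Pads are 22 mm wide; open, the fingers measure 114 mm over their backs; the gripper's body (76 mm by 85 mm) begins 54 mm behind the grasp point. The pads swing forward as they close: fully open they stand 13 mm farther back than shut.
Start: joints at [-1.29, 0.353, 1.633, -0, 1.155, -0.002], TCP at [174.402, -600.177, 231.281] pointing down, gripper open.
Joint ranges: [-2.63, 2.63], [-0.92, 2.1], [0.06, 2.66], [-1.3, 4.44], [0, 2.69], [-3.02, 3.02]. Speed limits (rad/s): [2.22, 2.22, 2.79, 3.14, 3.14, 3.14].

### API

Orientations are given as [roll, pitch, yaw] about the fixed x, y, z axes, in that order (R = Rz(yaw) Ry(pitch) Rx(roll)).
In Python, from rig import r gives the robot as it stands.
- The arm moves only by the tool play_rows, never from a script. Its argument "moves" is a list of rows, each a list of 3 entries, a list of its own where there are three numbers: the turn, a rotation vector about the tool's x, y, z in degrees, then the shift along the tool's x, y, z in mm, then the opening, from 0 (shut) to 1 (fully open). A call has 1 to 20 rows; each row is the pose to reach, as a shift and turn from the pose measured when the call began, along the tool's axes at that moment; what a row does not reach only later rows make up. A row lasts 1/10 s, in which the tool goes at most 50 mm and 8.59 degrees, less where a joint would pass 70% of its speed; a pose out of reach is approached as far as the arm can. A call with a gripper value outside its range is refused whole. The fingers move at their own pace and stop on an object; "newtons" is the grip in N (left out, the last holds). Time passes only in rows, so rows that repeat a pose let the fingers close. It gives the time, the measured TCP pose, the force and the opening at its end, in the units of the state.
- r.sense(): the state, without advancing time (a new reading comes with each control period).
- r.grab_frame(name): name is "scene" or "top"; returns a dict with "color" (480x640x3 uint8, red, green, blue), "K" (3x3 intrinsics, pixels), "rvec" (rotation vector, rad) and "tvec" (3), from world to camera coordinates, as OpenCV has them. Camera axes: x right, y down, z forward; pixel columns grow to the right and rows downward; lengths in mm; the calibration is good to about 2 mm. A picture is of the moment at which its call begins. There is no depth.
- r.sign_off(): hands the job in, once; it reports no verdict.
Trained networks look in a picture, given as the dict that the camera call returned (one of the last four; its "shot" number tells which), for a name from the list of things; names that differ only in an ending like _2 or _b are one class to them, and where a whole thing is asked for, a point or a joint stands for the part that bears it (a point fixed in the world has none). Each returns a list of dicts, best first, with "conf" (0 to 1); they miss things now and then, are a little off and sometimes report something else, mostly with a low value. They report only what shows in the picture. A call takes as long as a camera call. They do not tell look-alikes from the thing itself.
- r.silhouettes(picture, name): "mask" (480x640 bool, what is visible of it) and "location" ([column, row] in pixels, amid what is visible of it).
The state is a dict: "clock": time; "qpos": joint angles; "qvel": joint speeds; "joint_efforts": joint torques, N m; "eef_pos": TCP position; "tcp_rot": TCP orientation; "contact_force": force on the tool from outside, world axes, zero at the start; "wrist_torque": the same for the moment, N m; "opening": opening from 0.0 (shut) to 1.0 (fully open).
Only numpy, scipy, OpenCV 4.12 (cv2) and the standard library are available. Lean on these libraries where they do the work, as an engineer would, in place of code of your own. Each camera call takes 0.05 s, during which the arm holds its last target.

### The job

The roll in the groove of the rolling bed has just been covered in gold paper: take the foam-soled hand board by its grip, press it flat on top of the roll with a steady ten newtons (about a kilogram; over fifteen dents the card, under five does not stick the paper) and roll it so along the falling deck until it lies flush against the stop strip, never letting it run free. Touch the wet cover with nothing but the foam, then lift off and lay the hand board back flat on its rest, leaving the roll at the stop and the other things on the counter where they are.

Things in the scene. Friction and masses are not known exactly. Their poses are not given: they have to be found in the camera images.
- roll_center (a point): Centre of the display roll: card tube 32 mm in diameter, 150 mm long, about 90 g, covered in gold paper with purple and dark gold spots. It starts lying in a groove 8 mm wide across the cork deck, its top 62 mm above the counter, 106 mm short of lying at the stop (just over one turn). Its x axis is the roll's axis; y and z turn as it rolls.
- bed_stop (a point): Middle of the stop face, 38 mm above the counter, at y = -60 mm of the bed; axes as the bed's. The face looks to +y; the roll lies flush when its centre line is 16 mm in front of it. The stop is a dark wooden strip 228 mm long and 24 mm thick, its top 43 mm above the counter, at least 10 mm lower than the roll's top: the hand board passes over it.
- board: Hand board, 300 g, 110 mm (x) by 150 mm (y): plywood 10 mm thick, on top a solid wooden bar grip 90 mm long (x), 24 mm thick (y), 42 mm tall; below a dark foam sole 76 by 146 mm, worn, so 6 to 14 mm thick, not measured; it gives 1 mm for 7 N, solid after 4 mm. Origin: centre of the plywood's underside. A roll under it travels half as far as the board moves.
- board_grip (a point): Middle of the board's grip, 34 mm above the board's origin (24 mm above the plywood's top), the height to take it at; the grip is 24 mm thick along y.
- roll: The display roll itself; origin and axes as roll_center.
- bed: Rolling bed, a fixed wooden frame 228 mm (x) by 280 mm (y), origin on the counter under its middle. Cork deck 196 mm wide from y = +129 to -57 mm: 30 mm above the counter at the starting groove (y = +62), from there falling evenly to the stop; packed up by hand, so its stop end is an unmeasured 4 to 10 mm lower. x runs along the stop strip; the roll travels towards -y.
- slipper_l: Bystander: silver slipper, about 250 mm long.
- slipper_r: Bystander: silver slipper, about 250 mm long.
- spool_gold: Bystander: standing spool of gold thread, 48 mm in diameter, 78 mm tall. Origin at its foot.
- spool_purple: Bystander: standing spool of purple thread, same size.
- glue_jar: Bystander: white jar with red lid, 72 mm in diameter, 88 mm tall. Origin at its foot.
- folder: Bystander: ivory folding blade, 150 by 22 by 5 mm, lying flat along its x.
- cuff: Bystander: gold hoop, 90 mm in diameter, 50 mm tall, standing on its rim.
- rest: Fixed wooden rest for the hand board, open inside 124 mm (x) by 174 mm (y), walls 30 mm tall and 8 mm thick. Two ledges along its y sides, 16 mm wide, carry the board by the edges of its plywood, underside 22 mm above the counter, so that the foam hangs clear. Origin on the counter at its centre. The board lies in it with its own axes along the rest's.
Things that resemble listed ones, but are neither listed nor needed, are in the scene too. There is more than one size of the rest; the one meant has the size given above.

How it is judged:
By the outcome, as a careful person would: the job done as asked, in the order asked, and still so for the second after the job is handed in, with the robot touching nothing.
It also fails if it takes over 64 s, if anything falls off the work surface, if the arm or the gripper's body presses on something with over 40 N, if the wrist force passes 120 N, or if a joint passes its speed limit or range.

## Working session

There is one attempt and no reset: what is moved stays moved. The work goes in short steps, Python scripts to look and compute and a tool call to move; the robot and the scene stay as the last step left them, time stands still between calls to the robot, and variables do not carry over. Pictures are saved under pics/ and viewed, and the job is handed in when it is done.

Besides the shell and the picture viewer there is one more tool, called after "Emit:" as name(argument=value, ...), one argument or row to a line, values as JSON. play_rows: Moves the arm, as the interface text tells. Its arguments: {"type":"object","properties":{"moves":{"type":"array"},"newtons":{"type":"number"}},"required":["moves"]}

```bash
ls; mkdir -p pics; python3 - <<'E'
from rig import r
import cv2,json
print(r.sense())
for n in("scene","top"):
    p=r.grab_frame(n); cv2.imwrite(f"pics/{n}0.png",p["color"][:,:,::-1]); print(n,p["K"].tolist(),p["rvec"],p["tvec"],p["shot"])
E
```

```text
pics
{'clock': 0.0, 'qpos': array([-1.29038239e+00,  3.53657386e-01,  1.63414081e+00, -1.92739480e-05,
        1.15522690e+00, -2.38739513e-03]), 'qvel': array([ 5.45806279e-04, -3.70059475e-04,  9.84140751e-04,  5.18269529e-05,
        5.34298756e-04,  3.95820631e-04]), 'joint_efforts': array([-4.85191660e-03, -6.05256557e+01, -3.42064083e+01, -4.47228012e-04,
        9.34349519e-03, -8.51683831e-05]), 'eef_pos': array([ 174.27040777, -599.70207817,  230.55307182]), 'tcp_rot': array([-3.14016018e+00,  1.42024762e-05,  2.82809140e-01]), 'contact_force': array([0.00900723, 0.79121096, 0.18136302]), 'wrist_torque': array([-0.04125236,  0.0046368 ,  0.04495733]), 'opening': 0.9991302978967304}
scene [[507.7219985188117, 0.0, 326.8548425113084], [0.0, 507.7219985188117, 247.70680278942143], [0.0, 0.0, 1.0]] [ 0.94243654  2.56988556 -0.99061238] [ 438.94935482 -146.0422836  1384.54482137] 1
top [[610.590220384456, 0.0, 320.2869399354913], [0.0, 610.590220384456, 237.81468770871456], [0.0, 0.0, 1.0]] [ 2.19733121 -2.13458548  0.13321629] [ -83.52376448  517.34482164 1438.59121462] 2
```

View pics/scene0.png

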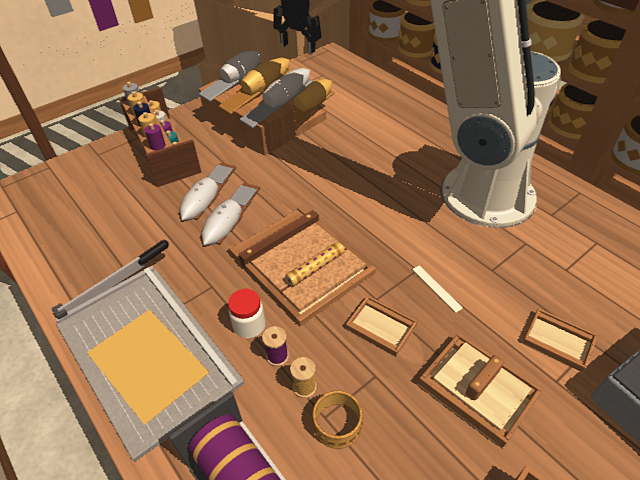

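View pics/top0.png

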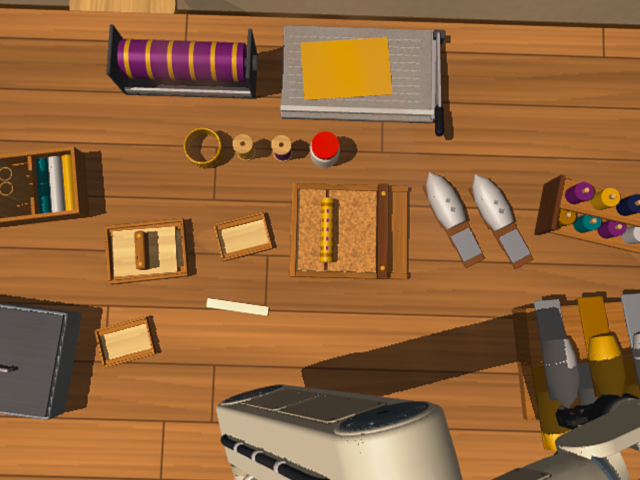

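The scene view shows the bed with its roll near (315,265) and the board in its rest near (485,378). In the top view the roll is at (327,230), the stop at (383,230) and the board and rest at (148,250). Two smaller empty look-alike rests are at (243,236) and (127,342).

```bash
cat > h.py <<'E'
import numpy as np, cv2
from rig import r
def cam(p):
    R,_=cv2.Rodrigues(np.array(p["rvec"],float)); return R,np.array(p["tvec"],float).ravel(),np.array(p["K"])
def proj(p,X):
    X=np.atleast_2d(X).astype(float)
    return cv2.projectPoints(X,np.array(p["rvec"],float),np.array(p["tvec"],float),np.array(p["K"]),None)[0][:,0]
def back(p,uv,z):
    R,t,K=cam(p); uv=np.atleast_2d(uv).astype(float)
    d=(R.T@np.linalg.inv(K)@np.c_[uv,np.ones(len(uv))].T).T
    c=-R.T@t; return c+d*((z-c[2])/d[:,2])[:,None]
def rect(m):
    cs,_=cv2.findContours(m.astype(np.uint8),cv2.RETR_EXTERNAL,cv2.CHAIN_APPROX_NONE)
    c=max(cs,key=cv2.contourArea); return c[:,0].astype(float)
E
python3 - <<'E'
from h import *
ps={n:r.grab_frame(n) for n in("scene","top")}
import pickle; 
out={}
for n,p in ps.items():
    for nm in("bed","roll","board","rest","bed_stop","board_grip"):
        try: L=r.silhouettes(p,nm)
        except Exception as e: print(nm,e); continue
        out[n,nm]=L
        for d in L: print(n,nm,round(d["conf"],2),np.round(d["location"],1),d["mask"].sum(), np.round(back(p,d["location"],{"bed":25,"roll":46,"board":32,"rest":25}.get(nm,50)),0))
pickle.dump((ps,out),open("d.pkl","wb"))
p=ps["top"]
for nm,z in(("bed",30),("rest",30),("roll",46)):
    for d in out["top",nm]:
        c=rect(d["mask"]); w=back(p,c,z)[:,:2].astype(np.float32); print(nm,d["conf"],cv2.minAreaRect(w))
E
```

```text
scene bed 0.93 [297.9 259.4] 8423 [[ 549. -135.   25.]]
scene roll 0.72 [317.5 262.9] 913 [[531. -82.  46.]]
scene board 0.95 [482.8 384.4] 4416 [[476. 353.  32.]]
scene board 0.3 [303.2 376.2] 851 [[729. 115.  32.]]
scene rest 0.75 [467.5 404.1] 2976 [[526. 359.  25.]]
scene rest 0.66 [381.6 325. ] 2433 [[526. 126.  25.]]
scene rest 0.55 [557.8 340.3] 2678 [[276. 389.  25.]]
scene rest 0.43 [480.7 387.3] 4278 [[480. 353.  25.]]
scene bed_stop 0.71 [298.6 264.3] 8544 [[ 568. -105.   50.]]
scene board_grip 0.93 [486.4 384.8] 4352 [[481. 361.  50.]]
scene board_grip 0.42 [436.8 288.4] 459 [[381. 147.  50.]]
top bed 0.59 [352.  230.5] 9900 [[ 540. -145.   25.]]
top roll 0.86 [322.9 230.7] 851 [[535. -74.  46.]]
top board 0.92 [143.4 253.3] 2934 [[470. 353.  32.]]
top board 0.32 [200.2 133.2] 741 [[768. 232.  32.]]
top rest 0.69 [126.1 343.1] 2243 [[257. 382.  25.]]
top rest 0.68 [175.3 249.3] 2081 [[482. 279.  25.]]
top rest 0.68 [241.6 234.6] 2018 [[522. 121.  25.]]
top bed_stop 0.82 [352.1 232.5] 10167 [[ 532. -144.   50.]]
top board_grip 0.67 [145.2 251. ] 2922 [[474. 344.  50.]]
bed 0.59 ((541.8834838867188, -136.07330322265625), (233.0359344482422, 279.77691650390625), 0.04727974534034729)
rest 0.69 ((260.89874267578125, 383.10546875), (94.65727233886719, 133.72207641601562), 17.27394676208496)
rest 0.68 ((476.99884033203125, 345.5741271972656), (145.87548828125, 199.45689392089844), 7.6436896324157715)
rest 0.68 ((518.9402465820312, 118.80220794677734), (95.74085235595703, 127.94561767578125), 14.897781372070312)
roll 0.86 ((539.7273559570312, -83.33258056640625), (154.25140380859375, 32.43863296508789), 0.19291584193706512)
```

```bash
python3 - <<'E'
import cv2
t=cv2.imread("pics/top0.png"); s=cv2.imread("pics/scene0.png")
cv2.imwrite("pics/tb.png",cv2.resize(t[170:295,280:420],None,fx=5,fy=5,interpolation=cv2.INTER_CUBIC)[:600])
cv2.imwrite("pics/tr.png",cv2.resize(t[205:295,95:205],None,fx=6,fy=6,interpolation=cv2.INTER_CUBIC))
cv2.imwrite("pics/sb.png",cv2.resize(s[200:330,220:385],None,fx=4.5,fy=4.5,interpolation=cv2.INTER_CUBIC))
cv2.imwrite("pics/sr.png",cv2.resize(s[325:450,410:550],None,fx=4.5,fy=4.5,interpolation=cv2.INTER_CUBIC))
E
```

```text
(no output)
```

View pics/tb.png

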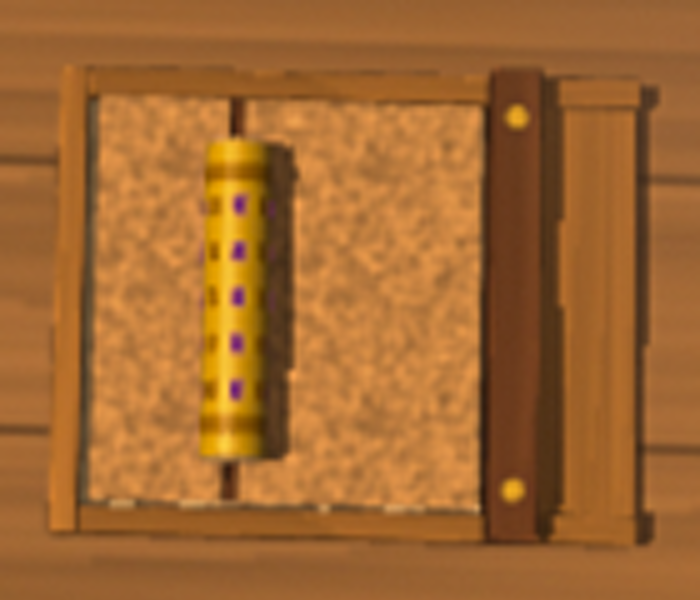

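View pics/tr.png

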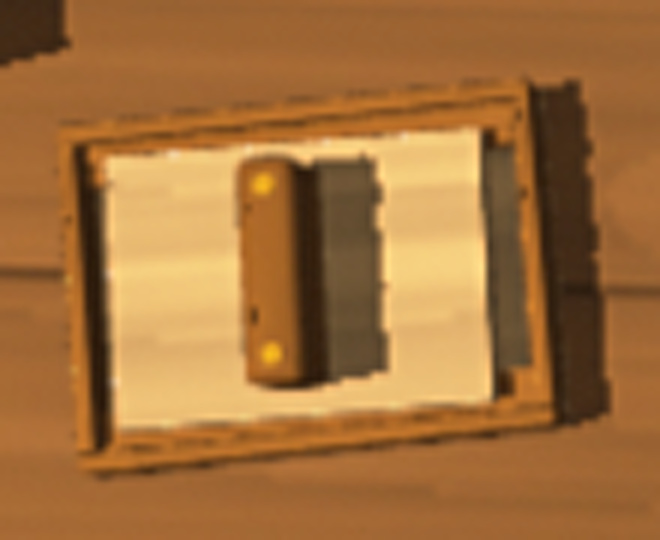

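View pics/sb.png

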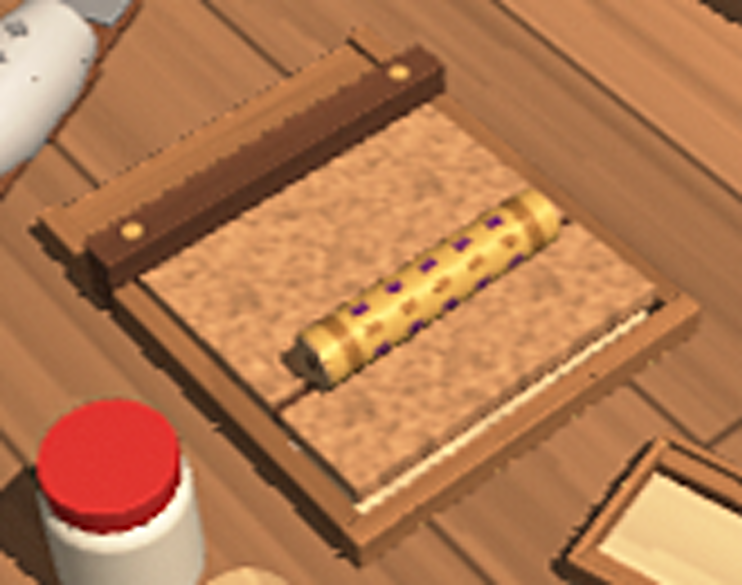

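View pics/sr.png

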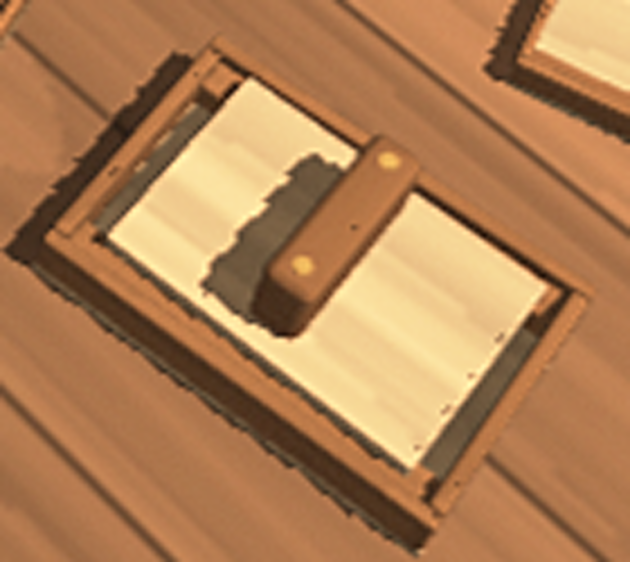

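```bash
cat > fit.py <<'E'
from h import *
import pickle
from scipy.optimize import least_squares
ps,out=pickle.load(open("d.pkl","rb"))
T=lambda s,o,L:(np.array(L,float)+.5)/s-.5+np.array(o)
tb=lambda *L:T(5,(280,170),L); tr=lambda *L:T(6,(95,205),L); sb=lambda *L:T(4.5,(220,200),L); sr=lambda *L:T(4.5,(410,325),L)
def fit(obs,x0,free_z=False):
    def P(x,L): 
        c,s=np.cos(x[2]),np.sin(x[2]); L=np.array(L,float)
        return np.c_[x[0]+c*L[:,0]-s*L[:,1],x[1]+s*L[:,0]+c*L[:,1],L[:,2]]
    f=lambda x:np.concatenate([(proj(ps[n],P(x,L))-uv).ravel() for n,L,uv in obs])
    s=least_squares(f,x0,loss="soft_l1",x_scale=[10,10,.1]); print(np.round(s.x,3),"deg",np.degrees(s.x[2]).round(2)); 
    for n,L,uv in obs: print(n,np.round(proj(ps[n],P(s.x,L))-uv,1).tolist())
    return s.x
# screw pairs
for a,b in((tb((516,117),(513,490)),sb((132,230),(399,72))),(tr((262,184),(271,353)),sr((302,265),(389,160)))):
    Ps=[]
    for n in("top","scene"):
        R,t,K=cam(ps[n]); Ps.append(K@np.c_[R,t])
    X=cv2.triangulatePoints(Ps[0],Ps[1],a.T,b.T); X=(X[:3]/X[3]).T; print("tri",X.round(1),np.degrees(np.arctan2(*(X[0]-X[1])[[1,0]])))
print("bed")  # stop corners at z 43; deck inner; screws excluded
stop=[(114,-60,43),(114,-84,43),(-114,-60,43),(-114,-84,43)]
fit([("top",stop,tb((492,72),(543,70),(485,540),(540,543))),("top",[(98,62,30),(-98,62,30)],tb((237,100),(228,500)))],[540,-136,0])
print("rest")
rc=[(70,95,30),(70,-95,30),(-70,-95,30),(-70,95,30)]
fit([("top",rc,tr((62,128),(527,80),(555,425),(85,470))),("scene",[rc[3],rc[0],rc[1]],sr((590,295),(425,540),(50,235)))] [:1],[476,345,.1])
print("board")
bc=[(55,75,32),(55,-75,32),(-55,-75,32),(-55,75,32)]
fit([("top",bc,tr((103,158),(480,128),(495,400),(113,433)))],[476,345,.1])
fit([("scene",[bc[1],bc[0],bc[3],bc[2]],sr((105,235),(412,470),(548,290),(250,80)))],[476,345,.1])
E
python3 fit.py
```

```text
tri [[ 630.3 -215.4   47.6]
 [ 450.9 -216.8   47. ]] 0.45922223292238584
tri [[507.9 353.8  77.8]
 [442.5 346.5  77.7]] 6.354853264051684
bed
[ 5.40283e+02 -1.44463e+02  4.00000e-03] deg 0.21
top [[0.1, -0.7], [-0.1, -0.1], [0.2, 0.3], [-0.7, -0.0]]
top [[0.3, -0.1], [0.1, 0.6]]
rest
[4.76948e+02 3.47925e+02 1.31000e-01] deg 7.48
top [[-0.7, -0.4], [0.9, -0.3], [0.7, 0.1], [-0.9, 0.7]]
board
[4.74938e+02 3.51075e+02 1.11000e-01] deg 6.35
top [[-0.0, -0.0], [-0.2, -0.1], [-0.1, 0.2], [0.4, -0.1]]
[4.74539e+02 3.49967e+02 1.03000e-01] deg 5.9
scene [[0.2, 0.3], [-0.4, 0.5], [0.2, -0.3], [0.0, -0.7]]
```

```bash
cat > mv.py <<'E'
from h import *
import sys
from scipy.spatial.transform import Rotation as Ro
def st():
    s=r.sense(); print("t",round(s["clock"],2),"pos",s["eef_pos"].round(2),"rotdeg",np.degrees(s["tcp_rot"]).round(2),"F",s["contact_force"].round(2),"M",s["wrist_torque"].round(2),"op",round(s["opening"],3)); return s
def to(pos,yawdeg,s=None):
    s=s or r.sense(); R=Ro.from_euler("xyz",s["tcp_rot"]); G=Ro.from_euler("xyz",[180,0,yawdeg],degrees=True)
    d=R.inv().apply(np.array(pos)-s["eef_pos"]); w=(R.inv()*G).as_rotvec(degrees=True)
    print("turn",w.round(2),"shift",d.round(2))
if __name__=="__main__":
    s=st(); a=list(map(float,sys.argv[1:]))
    if a: to(a[:3],a[3],s)
E
python3 mv.py 475 350.5 200 6.2
```

```text
t 0.8 pos [ 174.39 -600.17  231.31] rotdeg [180.   -0.   16.2] F [-0.39 -0.26  0.25] M [0.05 0.01 0.01] op 0.998
turn [ 0. -0. 10.] shift [ 553.86 -829.08   31.32]
```

Emit:
play_rows(
  moves=[
    [[0, 0, 1], [28, -41, 1.5], 1],
    [[0, 0, 2], [55, -83, 3], 1],
    [[0, 0, 3], [83, -124, 5], 1],
    [[0, 0, 4], [111, -166, 6], 1],
    [[0, 0, 5], [138, -207, 8], 1],
    [[0, 0, 6], [166, -249, 9], 1],
    [[0, 0, 7], [194, -290, 11], 1],
    [[0, 0, 8], [222, -332, 12], 1],
    [[0, 0, 9], [249, -373, 14], 1],
    [[0, 0, 10], [277, -415, 15], 1],
    [[0, 0, 10], [305, -456, 17], 1],
    [[0, 0, 10], [332, -497, 19], 1],
    [[0, 0, 10], [360, -539, 20], 1],
    [[0, 0, 10], [388, -580, 22], 1],
    [[0, 0, 10], [415, -622, 23], 1],
    [[0, 0, 10], [443, -663, 25], 1],
    [[0, 0, 10], [471, -705, 27], 1],
    [[0, 0, 10], [498, -746, 28], 1],
    [[0, 0, 10], [526, -788, 30], 1],
    [[0, 0, 10], [554, -829, 31], 1],
  ],
)

```text
clock: 2.8
eef_pos: [475.2, 352.6, 200.2]
tcp_rot: [3.142, -0.0, 0.109]
contact_force: [0.3, 0.8, 0.6]
opening: 1.002
```

```bash
python3 mv.py 475 350.5 110 6.2; python3 mv.py
```

```text
t 2.8 pos [475.17 352.56 200.16] rotdeg [ 1.80e+02 -1.00e-02  6.23e+00] F [0.28 0.78 0.61] M [ 0.03  0.02 -0.04] op 1.002
turn [ 0.   -0.01  0.03] shift [-0.4   2.02 90.16]
t 2.8 pos [475.17 352.56 200.16] rotdeg [ 1.80e+02 -1.00e-02  6.23e+00] F [0.28 0.78 0.61] M [ 0.03  0.02 -0.04] op 1.002
```

Emit:
play_rows(
  moves=[
    [[0, 0, 0], [0, 1, 20], 1],
    [[0, 0, 0], [0, 2, 45], 1],
    [[0, 0, 0], [0, 2, 70], 1],
    [[0, 0, 0], [0, 2, 85], 1],
    [[0, 0, 0], [0, 2, 90], 1],
    [[0, 0, 0], [0, 2, 90], 1],
  ],
)

```text
clock: 3.4
eef_pos: [475.4, 350.4, 109.9]
tcp_rot: [3.141, 0.0, 0.109]
contact_force: [-0.2, 0.6, 0.2]
opening: 1.0
```

```bash
python3 - <<'E'
from mv import *
st()
for n,(a,b,c,d) in(("top",(180,300,60,240)),("scene",(260,440,400,590))):
    p=r.grab_frame(n); im=p["color"][:,:,::-1].copy()
    cv2.imwrite(f"pics/{n}1.png",cv2.resize(im[a:b,c:d],None,fx=3,fy=3,interpolation=cv2.INTER_CUBIC))
st()
E
```

```text
t 3.4 pos [475.36 350.41 109.95] rotdeg [1.7998e+02 2.0000e-02 6.2200e+00] F [-0.25  0.57  0.24] M [-0.    0.04  0.02] op 1.0
t 3.5 pos [476.07 350.93 111.2 ] rotdeg [-1.7996e+02 -9.0000e-02  6.2200e+00] F [0.62 0.16 0.21] M [-0.01 -0.01 -0.01] op 1.0
```

View pics/scene1.png

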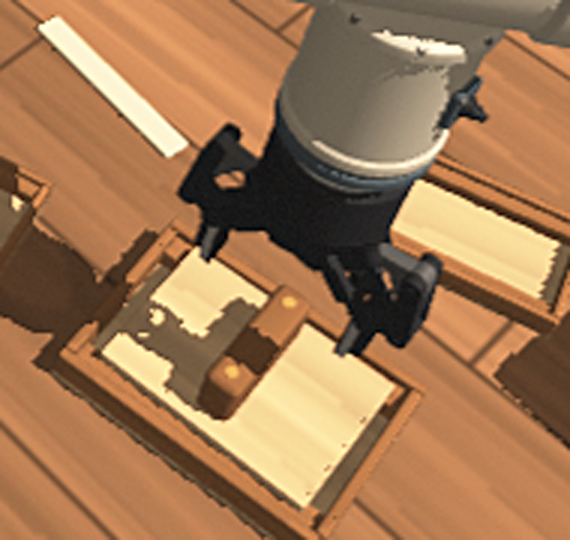

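View pics/top1.png

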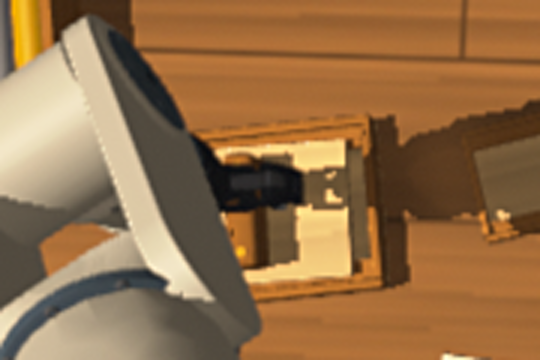

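The fingers straddle the grip (crop tips about (210,250) and (350,345), grip between). Descend.

```bash
python3 mv.py 475 350.5 38 6.2
```

```text
t 3.5 pos [476.07 350.93 111.2 ] rotdeg [-1.7996e+02 -9.0000e-02  6.2200e+00] F [0.62 0.16 0.21] M [-0.01 -0.01 -0.01] op 1.0
turn [-0.04 -0.09  0.02] shift [-1.22  0.36 73.2 ]
```

Emit:
play_rows(
  moves=[
    [[0, -0.1, 0], [-1, 0.4, 20], 1],
    [[0, -0.1, 0], [-1.2, 0.4, 40], 1],
    [[0, -0.1, 0], [-1.2, 0.4, 60], 1],
    [[0, -0.1, 0], [-1.2, 0.4, 70], 1],
    [[0, -0.1, 0], [-1.2, 0.4, 73.2], 1],
    [[0, -0.1, 0], [-1.2, 0.4, 73.2], 0.5],
    [[0, -0.1, 0], [-1.2, 0.4, 73.2], 0.4],
    [[0, -0.1, 0], [-1.2, 0.4, 73.2], 0.2],
    [[0, -0.1, 0], [-1.2, 0.4, 73.2], 0],
    [[0, -0.1, 0], [-1.2, 0.4, 73.2], 0],
    [[0, -0.1, 0], [-1.2, 0.4, 73.2], 0],
    [[0, -0.1, 0], [-1.2, 0.4, 73.2], 0],
  ],
  newtons=80,
)

```text
clock: 4.7
eef_pos: [475.5, 350.8, 38.8]
tcp_rot: [-3.14, -0.001, 0.109]
contact_force: [-0.1, -0.7, 4.1]
opening: 0.27
```

```bash
python3 mv.py 475 350.5 68 6.2
```

```text
t 4.7 pos [475.48 350.81  38.83] rotdeg [-1.7992e+02 -5.0000e-02  6.2200e+00] F [-0.08 -0.68  4.13] M [-0.1   0.06  0.  ] op 0.27
turn [-0.08 -0.05  0.02] shift [ -0.48   0.22 -29.17]
```

Emit:
play_rows(
  moves=[
    [[0, 0, 0], [0, 0, -3], 0],
    [[0, 0, 0], [0, 0, -8], 0],
    [[0, 0, 0], [0, 0, -16], 0],
    [[0, 0, 0], [-0.4, 0.2, -29], 0],
    [[0, 0, 0], [-0.4, 0.2, -45], 0],
    [[0, 0, 0], [-0.4, 0.2, -65], 0],
    [[0, 0, 0], [-0.4, 0.2, -80], 0],
    [[0, 0, 0], [-0.4, 0.2, -82], 0],
    [[0, 0, 0], [-0.4, 0.2, -82], 0],
    [[0, 0, 0], [-0.4, 0.2, -82], 0],
  ],
  newtons=100,
)

```text
clock: 5.7
eef_pos: [474.5, 350.1, 120.1]
tcp_rot: [-3.141, 0.0, 0.109]
contact_force: [0.7, -0.5, -3.0]
opening: 0.265
```

```bash
python3 - <<'E'
from mv import *
st()
for n,(a,b,c,d) in(("top",(180,300,60,240)),("scene",(260,440,400,590))):
    p=r.grab_frame(n); im=p["color"][:,:,::-1].copy()
    cv2.imwrite(f"pics/{n}2.png",cv2.resize(im[a:b,c:d],None,fx=3,fy=3,interpolation=cv2.INTER_CUBIC)); st()
E
```

```text
t 5.7 pos [474.55 350.1  120.14] rotdeg [-1.7996e+02  1.0000e-02  6.2200e+00] F [ 0.72 -0.47 -3.  ] M [-0.02  0.04 -0.02] op 0.265
t 5.75 pos [474.48 350.02 119.9 ] rotdeg [-1.7997e+02  4.0000e-02  6.2200e+00] F [ 0.39 -0.31 -3.  ] M [-0.01 -0.04  0.02] op 0.272
t 5.8 pos [474.49 350.07 119.87] rotdeg [-1.7997e+02  4.0000e-02  6.2200e+00] F [-0.2   0.81 -1.95] M [-0.01  0.05  0.01] op 0.268
```

View pics/scene2.png

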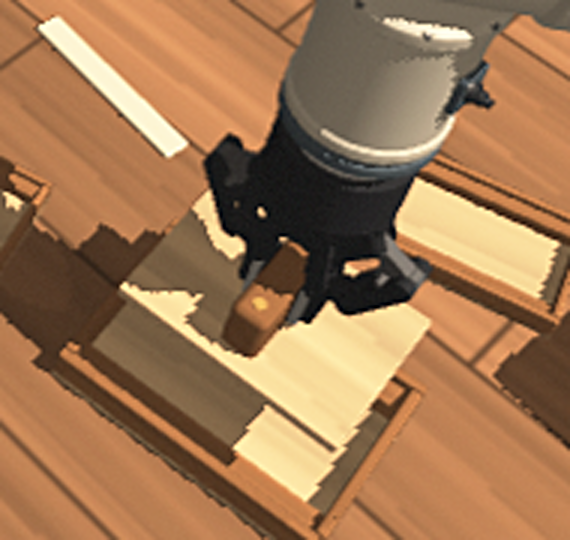

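```bash
python3 mv.py 540 -30 125 0.3
```

```text
t 5.8 pos [474.49 350.07 119.87] rotdeg [-1.7997e+02  4.0000e-02  6.2200e+00] F [-0.2   0.81 -1.95] M [-0.01  0.05  0.01] op 0.268
turn [-0.03  0.04  5.92] shift [ 23.92 384.93  -5.33]
```

Emit:
play_rows(
  moves=[
    [[0, 0, 0.2], [1, 14, -4], 0],
    [[0, 0, 0.6], [3, 42, -5], 0],
    [[0, 0, 1.2], [5, 80, -5.3], 0],
    [[0, 0, 1.8], [8, 120, -5.3], 0],
    [[0, 0, 2.5], [10, 160, -5.3], 0],
    [[0, 0, 3.1], [12.5, 200, -5.3], 0],
    [[0, 0, 3.7], [15, 240, -5.3], 0],
    [[0, 0, 4.3], [17.5, 280, -5.3], 0],
    [[0, 0, 5], [20, 320, -5.3], 0],
    [[0, 0, 5.5], [22, 352, -5.3], 0],
    [[0, 0, 5.8], [23.5, 374, -5.3], 0],
    [[0, 0, 5.9], [23.9, 385, -5.3], 0],
    [[0, 0, 5.9], [23.9, 385, -5.3], 0],
    [[0, 0, 5.9], [23.9, 385, -5.3], 0],
    [[0, 0, 5.9], [23.9, 385, -5.3], 0],
  ],
)

```text
clock: 7.3
eef_pos: [539.7, -29.1, 124.8]
tcp_rot: [-3.141, 0.001, 0.007]
contact_force: [0.1, 0.0, -3.0]
opening: 0.264
```

```bash
python3 - <<'E'
from mv import *
s=st()
for n,(a,b,c,d) in(("top",(150,310,220,440)),("scene",(180,360,200,400))):
    p=r.grab_frame(n); im=p["color"][:,:,::-1].copy()
    # predicted plywood top corners
    z=s["eef_pos"][2]-16+10; cs=[(540+a_*55,-30+b_*75,z) for a_,b_ in((1,1),(1,-1),(-1,-1),(-1,1))]
    cv2.polylines(im,[np.round(proj(p,cs)).astype(int)],True,(255,0,255),1)
    cv2.imwrite(f"pics/{n}3.png",cv2.resize(im[a:b,c:d],None,fx=3.3,fy=3.3,interpolation=cv2.INTER_CUBIC))
s=st(); to((540,-30,105),0.3,s)
E
```

```text
t 7.3 pos [539.66 -29.11 124.84] rotdeg [-1.7996e+02  7.0000e-02  3.8000e-01] F [ 0.1   0.01 -2.98] M [ 0.04 -0.03  0.04] op 0.264
t 7.4 pos [539.83 -29.1  124.94] rotdeg [-1.7997e+02  5.0000e-02  4.0000e-01] F [ 0.32  0.02 -2.85] M [-0.04 -0.03 -0.  ] op 0.267
turn [-0.03  0.05  0.1 ] shift [ 0.18  0.91 19.94]
```

View pics/scene3.png

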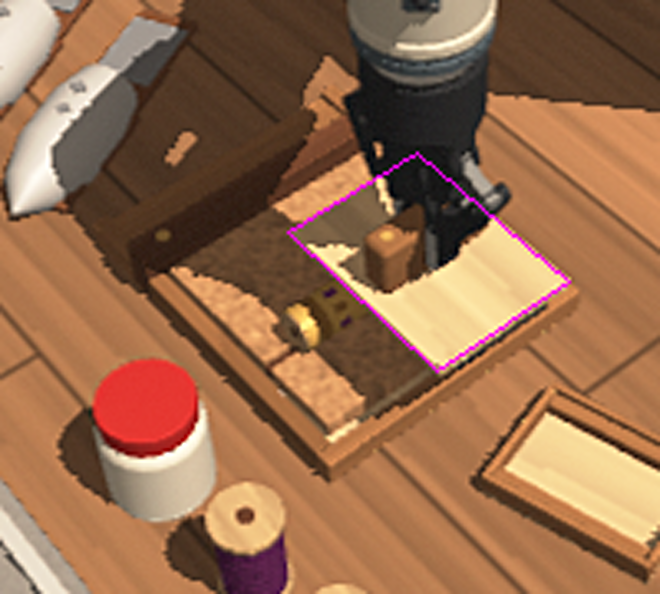

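View pics/top3.png

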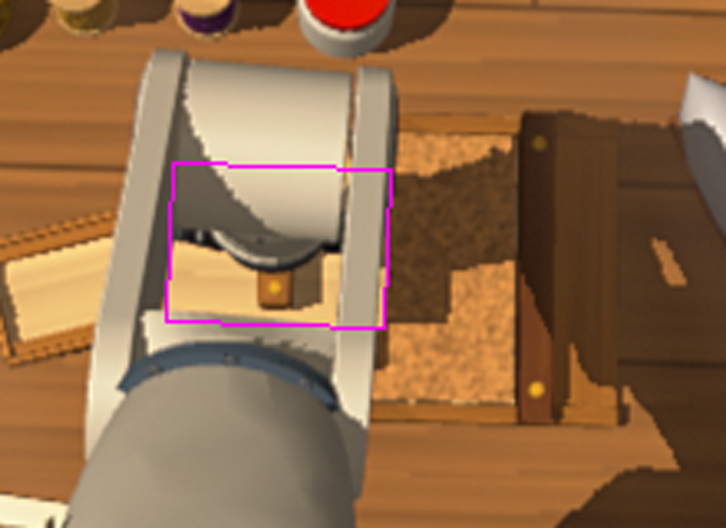

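Prediction and board agree in both pictures (board outline matches; the roll end sticks out at crop (300,325)). Now descend carefully.

Emit:
play_rows(
  moves=[
    [[0, 0, 0.1], [0.2, 0.9, 8], 0],
    [[0, 0, 0.1], [0.2, 0.9, 16], 0],
    [[0, 0, 0.1], [0.2, 0.9, 24], 0],
    [[0, 0, 0.1], [0.2, 0.9, 29], 0],
    [[0, 0, 0.1], [0.2, 0.9, 31], 0],
    [[0, 0, 0.1], [0.2, 0.9, 31], 0],
    [[0, 0, 0.1], [0.2, 0.9, 31], 0],
  ],
)

```text
clock: 8.1
eef_pos: [540.2, -30.0, 94.0]
tcp_rot: [-3.141, 0.001, 0.005]
contact_force: [-0.6, 0.2, -3.7]
opening: 0.268
```

```bash
python3 mv.py 540 -30 93 0.3
```

```text
t 8.1 pos [540.16 -30.02  94.05] rotdeg [-1.7997e+02  4.0000e-02  3.0000e-01] F [-0.58  0.19 -3.68] M [-0.    0.   -0.01] op 0.268
turn [-0.03  0.04  0.  ] shift [-0.16 -0.02  1.05]
```

Emit:
play_rows(
  moves=[
    [[0, 0, 0], [0, 0, 0.5], 0],
    [[0, 0, 0], [0, 0, 1], 0],
    [[0, 0, 0], [0, 0, 1], 0],
  ],
)

```text
clock: 8.4
eef_pos: [540.2, -30.1, 93.2]
tcp_rot: [-3.141, 0.0, 0.005]
contact_force: [0.1, -0.8, -3.1]
opening: 0.266
```

Emit:
play_rows(
  moves=[
    [[0, 0, 0], [0, 0, 0.5], 0],
    [[0, 0, 0], [0, 0, 1], 0],
    [[0, 0, 0], [0, 0, 1], 0],
  ],
)

```text
clock: 8.7
eef_pos: [540.2, -30.0, 92.1]
tcp_rot: [-3.141, 0.001, 0.005]
contact_force: [-0.2, -0.2, -3.3]
opening: 0.267
```

Emit:
play_rows(
  moves=[
    [[0, 0, 0], [0, 0, 0.5], 0],
    [[0, 0, 0], [0, 0, 1], 0],
    [[0, 0, 0], [0, 0, 1], 0],
  ],
)

```text
clock: 9.0
eef_pos: [540.1, -30.0, 91.0]
tcp_rot: [-3.141, 0.001, 0.005]
contact_force: [0.7, -0.7, -2.4]
opening: 0.267
```

Emit:
play_rows(
  moves=[
    [[0, 0, 0], [0, 0, 0.5], 0],
    [[0, 0, 0], [0, 0, 1], 0],
    [[0, 0, 0], [0, 0, 1], 0],
  ],
)

```text
clock: 9.3
eef_pos: [540.1, -30.0, 89.9]
tcp_rot: [-3.141, 0.001, 0.005]
contact_force: [-0.1, 0.5, -3.4]
opening: 0.265
```

Emit:
play_rows(
  moves=[
    [[0, 0, 0], [0, 0, 0.5], 0],
    [[0, 0, 0], [0, 0, 1], 0],
    [[0, 0, 0], [0, 0, 1], 0],
  ],
)

```text
clock: 9.6
eef_pos: [540.0, -30.0, 88.9]
tcp_rot: [-3.141, 0.001, 0.005]
contact_force: [-0.0, 0.4, -4.1]
opening: 0.27
```

Emit:
play_rows(
  moves=[
    [[0, 0, 0], [0, 0, 0.5], 0],
    [[0, 0, 0], [0, 0, 1], 0],
    [[0, 0, 0], [0, 0, 1], 0],
  ],
)

```text
clock: 9.9
eef_pos: [540.0, -30.0, 87.8]
tcp_rot: [-3.141, 0.001, 0.005]
contact_force: [0.0, 0.7, -3.3]
opening: 0.266
```

Emit:
play_rows(
  moves=[
    [[0, 0, 0], [0, 0, 0.5], 0],
    [[0, 0, 0], [0, 0, 1], 0],
    [[0, 0, 0], [0, 0, 1], 0],
  ],
)

```text
clock: 10.2
eef_pos: [540.0, -30.0, 86.7]
tcp_rot: [-3.141, 0.001, 0.005]
contact_force: [-1.1, -0.1, -2.9]
opening: 0.264
```

Emit:
play_rows(
  moves=[
    [[0, 0, 0], [0, 0, 0.5], 0],
    [[0, 0, 0], [0, 0, 1], 0],
    [[0, 0, 0], [0, 0, 1], 0],
  ],
)

```text
clock: 10.5
eef_pos: [540.0, -30.0, 85.9]
tcp_rot: [-3.141, 0.001, 0.005]
contact_force: [-0.8, 0.3, 0.3]
opening: 0.266
```

Emit:
play_rows(
  moves=[
    [[0, 0, 0], [0, 0, 0.3], 0],
    [[0, 0, 0], [0, 0, 0.6], 0],
    [[0, 0, 0], [0, 0, 0.6], 0],
  ],
)

```text
clock: 10.8
eef_pos: [540.1, -30.0, 85.4]
tcp_rot: [-3.141, 0.001, 0.005]
contact_force: [-2.3, 0.2, 1.7]
opening: 0.266
```

```bash
python3 - <<'E'
from mv import *
st()
p=r.grab_frame("scene"); im=p["color"][:,:,::-1].copy()
cv2.imwrite(f"pics/scene4.png",cv2.resize(im[180:360,200:400],None,fx=3.3,fy=3.3,interpolation=cv2.INTER_CUBIC))
st()
E
```

```text
t 10.8 pos [540.13 -30.04  85.4 ] rotdeg [-1.7997e+02  4.0000e-02  3.0000e-01] F [-2.25  0.21  1.66] M [-0.2   0.19 -0.  ] op 0.266
t 10.85 pos [540.07 -30.02  85.4 ] rotdeg [-1.7997e+02  5.0000e-02  3.0000e-01] F [-1.61  0.91  2.25] M [-0.19  0.26 -0.08] op 0.267
```

View pics/scene4.png

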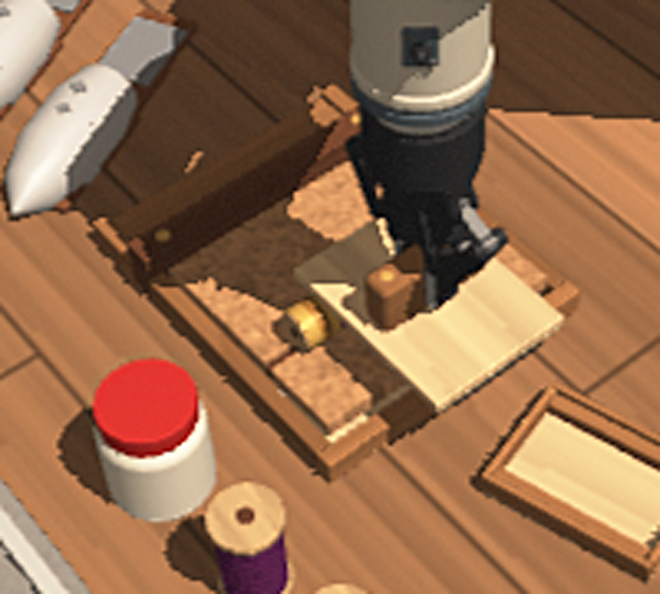

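Emit:
play_rows(
  moves=[
    [[0, 0, 0], [0, 0, 0.3], 0],
    [[0, 0, 0], [0, 0, 0.6], 0],
    [[0, 0, 0], [0, 0, 0.6], 0],
  ],
)

```text
clock: 11.15
eef_pos: [540.1, -30.0, 84.9]
tcp_rot: [-3.141, 0.001, 0.005]
contact_force: [-2.1, 1.2, 3.5]
opening: 0.267
```

```bash
python3 mv.py
```

```text
t 11.15 pos [540.12 -30.02  84.9 ] rotdeg [-1.7997e+02  4.0000e-02  3.1000e-01] F [-2.1   1.24  3.54] M [-0.24  0.27 -0.04] op 0.267
```

Emit:
play_rows(
  moves=[
    [[0, 0, 0], [0, 0, 0.4], 0],
    [[0, 0, 0], [0, 0, 0.8], 0],
    [[0, 0, 0], [0, 0, 0.8], 0],
  ],
)

```text
clock: 11.45
eef_pos: [540.2, -30.0, 84.3]
tcp_rot: [-3.141, 0.001, 0.005]
contact_force: [-3.4, 0.8, 6.4]
opening: 0.268
```

```bash
python3 mv.py
```

```text
t 11.45 pos [540.19 -30.02  84.26] rotdeg [-1.7998e+02  3.0000e-02  3.1000e-01] F [-3.41  0.79  6.44] M [-0.28  0.42 -0.07] op 0.268
```

Emit:
play_rows(
  moves=[
    [[0, 0, 0], [-0.1, 2, 0], 0],
    [[0, 0, 0], [-0.15, 5, -0.1], 0],
    [[0, 0, 0], [-0.15, 8, -0.2], 0],
    [[0, 0, 0], [-0.15, 10, -0.2], 0],
  ],
)

```text
clock: 11.85
eef_pos: [540.2, -40.3, 84.7]
tcp_rot: [-3.141, 0.0, 0.005]
contact_force: [-2.4, 0.3, 6.4]
opening: 0.271
```

```bash
python3 mv.py
```

```text
t 11.85 pos [540.22 -40.27  84.74] rotdeg [-1.7999e+02  2.0000e-02  3.1000e-01] F [-2.43  0.28  6.41] M [-0.43  0.4  -0.08] op 0.271
```

Emit:
play_rows(
  moves=[
    [[0, 0, 0], [-0.1, 3, 0.2], 0],
    [[0, 0, 0], [-0.2, 7, 0.3], 0],
    [[0, 0, 0], [-0.2, 11, 0.3], 0],
    [[0, 0, 0], [-0.2, 14, 0.35], 0],
  ],
)

```text
clock: 12.25
eef_pos: [540.3, -54.6, 84.7]
tcp_rot: [3.141, -0.0, 0.005]
contact_force: [-3.8, -0.9, 7.1]
opening: 0.265
```

```bash
python3 mv.py
```

```text
t 12.25 pos [540.29 -54.62  84.69] rotdeg [179.99  -0.     0.31] F [-3.8  -0.86  7.06] M [-0.34  0.44 -0.05] op 0.265
```

Emit:
play_rows(
  moves=[
    [[0, 0, 0], [-0.2, 3, 0.2], 0],
    [[0, 0, 0], [-0.4, 7, 0.3], 0],
    [[0, 0, 0], [-0.6, 11, 0.35], 0],
    [[0, 0, 0], [-0.6, 15, 0.4], 0],
  ],
)

```text
clock: 12.65
eef_pos: [540.3, -70.0, 84.7]
tcp_rot: [3.141, -0.001, 0.006]
contact_force: [-2.4, -0.5, 6.4]
opening: 0.268
```

```bash
python3 mv.py
```

```text
t 12.65 pos [540.33 -69.98  84.71] rotdeg [ 1.7998e+02 -7.0000e-02  3.2000e-01] F [-2.4  -0.5   6.37] M [-0.23  0.28 -0.04] op 0.268
```

Emit:
play_rows(
  moves=[
    [[0, -0.07, 0], [-0.2, 3, 0.2], 0],
    [[0, -0.07, 0], [-0.4, 7, 0.35], 0],
    [[0, -0.07, 0], [-0.5, 11, 0.45], 0],
    [[0, -0.07, 0], [-0.5, 15, 0.5], 0],
  ],
)

```text
clock: 13.05
eef_pos: [540.4, -85.3, 84.6]
tcp_rot: [3.141, -0.001, 0.006]
contact_force: [-1.3, 0.1, 6.9]
opening: 0.267
```

```bash
python3 mv.py
```

```text
t 13.05 pos [540.43 -85.3   84.6 ] rotdeg [ 1.7996e+02 -6.0000e-02  3.2000e-01] F [-1.34  0.06  6.94] M [-0.24  0.3  -0.05] op 0.267
```

Emit:
play_rows(
  moves=[
    [[0, -0.06, 0], [-0.2, 3, 0.2], 0],
    [[0, -0.06, 0], [-0.3, 7, 0.35], 0],
    [[0, -0.06, 0], [-0.4, 11, 0.45], 0],
    [[0, -0.06, 0], [-0.4, 15, 0.5], 0],
  ],
)

```text
clock: 13.45
eef_pos: [540.6, -100.6, 84.5]
tcp_rot: [3.141, -0.001, 0.006]
contact_force: [-0.6, 0.4, 7.1]
opening: 0.267
```

```bash
python3 - <<'E'
from mv import *
st()
p=r.grab_frame("scene"); im=p["color"][:,:,::-1].copy()
cv2.imwrite(f"pics/scene5.png",cv2.resize(im[180:360,200:400],None,fx=3.3,fy=3.3,interpolation=cv2.INTER_CUBIC))
st()
E
```

```text
t 13.45 pos [ 540.55 -100.63   84.49] rotdeg [ 1.7994e+02 -6.0000e-02  3.2000e-01] F [-0.59  0.41  7.07] M [-0.13  0.34  0.01] op 0.267
t 13.5 pos [ 540.57 -101.12   84.49] rotdeg [ 1.7993e+02 -6.0000e-02  3.2000e-01] F [-1.93 -0.78  6.29] M [-0.28  0.36  0.05] op 0.268
```

View pics/scene5.png

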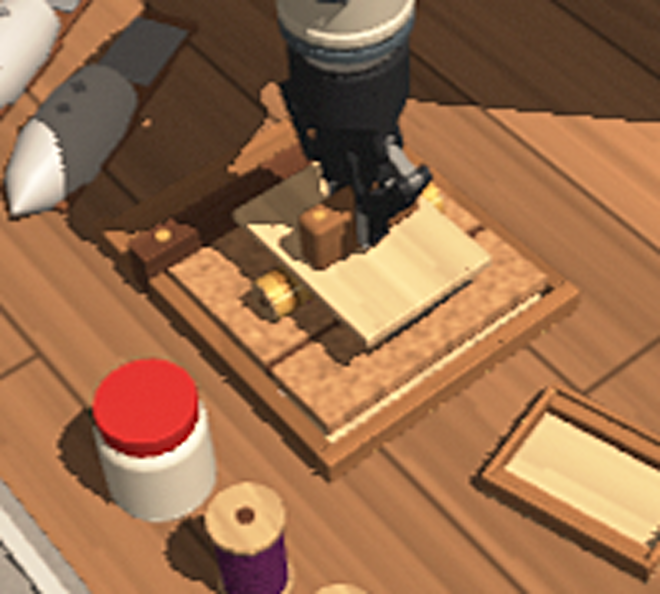

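```bash
python3 mv.py 540.4 -120 84 0.3
```

```text
t 13.5 pos [ 540.57 -101.12   84.49] rotdeg [ 1.7993e+02 -6.0000e-02  3.2000e-01] F [-1.93 -0.78  6.29] M [-0.28  0.36  0.05] op 0.268
turn [ 0.07 -0.06  0.02] shift [-0.27 18.87  0.51]
```

Emit:
play_rows(
  moves=[
    [[0.05, -0.06, 0], [-0.2, 3, 0.3], 0],
    [[0.07, -0.06, 0], [-0.3, 7, 0.45], 0],
    [[0.07, -0.06, 0], [-0.4, 11, 0.55], 0],
    [[0.07, -0.06, 0], [-0.4, 15, 0.6], 0],
  ],
)

```text
clock: 13.9
eef_pos: [540.7, -116.5, 84.3]
tcp_rot: [3.141, -0.001, 0.006]
contact_force: [-1.7, 1.3, 6.6]
opening: 0.268
```

```bash
python3 mv.py 540.4 -135 84 0.3
```

```text
t 13.9 pos [ 540.68 -116.46   84.3 ] rotdeg [ 1.7998e+02 -5.0000e-02  3.2000e-01] F [-1.67  1.3   6.63] M [-0.    0.37 -0.01] op 0.268
turn [ 0.02 -0.05  0.02] shift [-0.38 18.54  0.31]
```

Emit:
play_rows(
  moves=[
    [[0.02, -0.05, 0], [-0.2, 3, 0.3], 0],
    [[0.02, -0.05, 0], [-0.3, 7, 0.45], 0],
    [[0.02, -0.05, 0], [-0.4, 11, 0.55], 0],
    [[0.02, -0.05, 0], [-0.4, 15, 0.65], 0],
  ],
)

```text
clock: 14.3
eef_pos: [540.8, -131.8, 84.1]
tcp_rot: [3.141, -0.001, 0.005]
contact_force: [-1.9, -0.2, 7.3]
opening: 0.268
```

```bash
python3 mv.py 540.5 -150 84 0.3
```

```text
t 14.3 pos [ 540.79 -131.81   84.06] rotdeg [ 1.7999e+02 -5.0000e-02  3.1000e-01] F [-1.85 -0.17  7.26] M [-0.01  0.32 -0.03] op 0.268
turn [ 0.01 -0.05  0.01] shift [-0.39 18.18  0.06]
```

Emit:
play_rows(
  moves=[
    [[0, -0.05, 0], [-0.2, 3, 0.3], 0],
    [[0, -0.05, 0], [-0.3, 7, 0.45], 0],
    [[0, -0.05, 0], [-0.4, 11, 0.55], 0],
    [[0, -0.05, 0], [-0.4, 15, 0.65], 0],
  ],
)

```text
clock: 14.7
eef_pos: [540.9, -147.2, 83.8]
tcp_rot: [3.141, -0.001, 0.005]
contact_force: [-2.6, 0.1, 6.8]
opening: 0.27
```

```bash
python3 mv.py 540.5 -165 84 0.3
```

```text
t 14.7 pos [ 540.89 -147.17   83.8 ] rotdeg [ 1.7998e+02 -5.0000e-02  3.1000e-01] F [-2.62  0.07  6.78] M [ 0.03  0.36 -0.03] op 0.27
turn [ 0.02 -0.05  0.01] shift [-0.48 17.83 -0.19]
```

Emit:
play_rows(
  moves=[
    [[0, -0.05, 0], [-0.3, 3, 0.3], 0],
    [[0, -0.05, 0], [-0.5, 7, 0.45], 0],
    [[0, -0.05, 0], [-0.6, 11, 0.6], 0],
    [[0, -0.05, 0], [-0.6, 15, 0.7], 0],
  ],
)

```text
clock: 15.1
eef_pos: [541.0, -162.6, 83.5]
tcp_rot: [3.141, -0.001, 0.005]
contact_force: [-0.7, 0.1, 6.9]
opening: 0.265
```

```bash
python3 mv.py 540.6 -180 84 0.3
```

```text
t 15.1 pos [ 540.95 -162.57   83.53] rotdeg [ 1.7996e+02 -7.0000e-02  3.0000e-01] F [-0.68  0.12  6.85] M [0.14 0.18 0.04] op 0.265
turn [ 0.04 -0.07 -0.  ] shift [-0.44 17.43 -0.46]
```

Emit:
play_rows(
  moves=[
    [[0.04, -0.07, 0], [-0.2, 3, 0.3], 0],
    [[0.04, -0.07, 0], [-0.3, 7, 0.5], 0],
    [[0.04, -0.07, 0], [-0.4, 11, 0.65], 0],
    [[0.04, -0.07, 0], [-0.4, 15, 0.75], 0],
  ],
)

```text
clock: 15.5
eef_pos: [541.1, -177.9, 83.2]
tcp_rot: [3.141, -0.001, 0.005]
contact_force: [-0.7, -0.1, 5.7]
opening: 0.27
```

```bash
python3 mv.py 540.7 -195 84 0.3
```

```text
t 15.5 pos [ 541.09 -177.93   83.17] rotdeg [ 1.7998e+02 -6.0000e-02  2.9000e-01] F [-0.75 -0.08  5.74] M [0.21 0.32 0.02] op 0.27
turn [ 0.02 -0.06 -0.01] shift [-0.48 17.07 -0.82]
```

F = 8.8; increase the descent slightly.

Emit:
play_rows(
  moves=[
    [[0.02, -0.06, 0], [-0.2, 3, 0.4], 0],
    [[0.02, -0.06, 0], [-0.3, 7, 0.65], 0],
    [[0.02, -0.06, 0], [-0.4, 11, 0.85], 0],
    [[0.02, -0.06, 0], [-0.4, 15, 1.0], 0],
  ],
)

```text
clock: 15.9
eef_pos: [541.2, -193.3, 82.6]
tcp_rot: [3.141, -0.001, 0.005]
contact_force: [-2.2, 0.4, 6.9]
opening: 0.27
```

```bash
python3 - <<'E'
from mv import *
st()
p=r.grab_frame("scene"); im=p["color"][:,:,::-1].copy()
cv2.imwrite(f"pics/scene6.png",cv2.resize(im[180:360,200:400],None,fx=3.3,fy=3.3,interpolation=cv2.INTER_CUBIC))
to((540.8,-210,84),.3,st())
E
```

```text
t 15.9 pos [ 541.22 -193.29   82.58] rotdeg [ 1.7999e+02 -5.0000e-02  2.8000e-01] F [-2.24  0.38  6.89] M [ 0.25  0.3  -0.05] op 0.27
t 15.95 pos [ 541.24 -193.82   82.6 ] rotdeg [ 1.7997e+02 -5.0000e-02  2.8000e-01] F [-3.05 -0.85  7.02] M [0.14 0.42 0.01] op 0.27
turn [ 0.03 -0.05 -0.02] shift [-0.51 16.18 -1.39]
```

View pics/scene6.png

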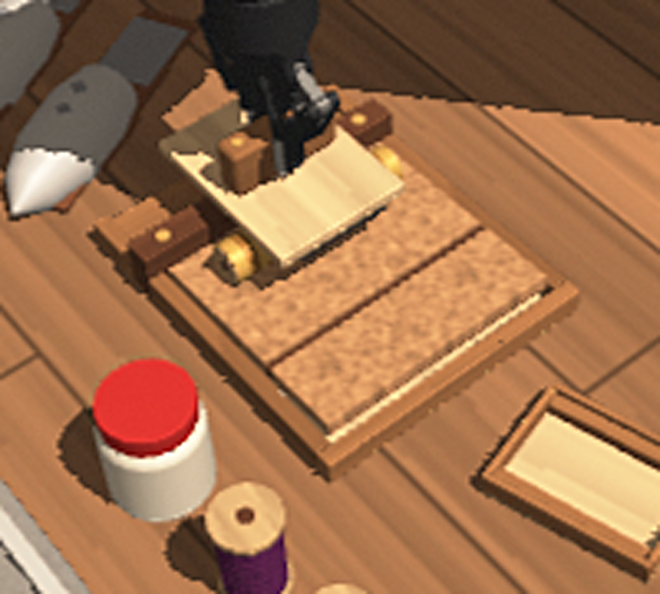

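Emit:
play_rows(
  moves=[
    [[0.03, -0.05, 0], [-0.3, 3, 0.4], 0],
    [[0.03, -0.05, 0], [-0.5, 7, 0.6], 0],
    [[0.03, -0.05, 0], [-0.6, 11, 0.8], 0],
    [[0.03, -0.05, 0], [-0.6, 15, 0.9], 0],
  ],
)

```text
clock: 16.35
eef_pos: [541.3, -209.2, 82.2]
tcp_rot: [3.141, -0.001, 0.005]
contact_force: [-1.7, -1.4, 6.7]
opening: 0.268
```

```bash
python3 mv.py 540.8 -225 84 0.3
```

```text
t 16.35 pos [ 541.31 -209.23   82.17] rotdeg [ 1.7999e+02 -8.0000e-02  2.6000e-01] F [-1.71 -1.38  6.69] M [0.32 0.21 0.04] op 0.268
turn [ 0.01 -0.08 -0.04] shift [-0.58 15.77 -1.83]
```

Emit:
play_rows(
  moves=[
    [[0.01, -0.08, -0.04], [-0.2, 3, 0.4], 0],
    [[0.01, -0.08, -0.04], [-0.3, 7, 0.65], 0],
    [[0.01, -0.08, -0.04], [-0.4, 11, 0.85], 0],
    [[0.01, -0.08, -0.04], [-0.4, 15, 0.95], 0],
  ],
)

```text
clock: 16.75
eef_pos: [541.4, -224.6, 81.6]
tcp_rot: [3.141, -0.001, 0.005]
contact_force: [-1.7, 0.6, 6.4]
opening: 0.269
```

```bash
python3 mv.py 540.9 -234 84 0.3
```

```text
t 16.75 pos [ 541.44 -224.62   81.65] rotdeg [ 1.7998e+02 -5.0000e-02  2.9000e-01] F [-1.73  0.6   6.35] M [0.43 0.25 0.01] op 0.269
turn [ 0.02 -0.05 -0.01] shift [-0.58  9.38 -2.35]
```

Emit:
play_rows(
  moves=[
    [[0.02, -0.05, 0], [-0.2, 2, 0.4], 0],
    [[0.02, -0.05, 0], [-0.3, 4, 0.6], 0],
    [[0.02, -0.05, 0], [-0.4, 6.5, 0.75], 0],
    [[0.02, -0.05, 0], [-0.4, 9, 0.8], 0],
  ],
)

```text
clock: 17.15
eef_pos: [541.5, -233.9, 81.3]
tcp_rot: [3.142, -0.001, 0.005]
contact_force: [-0.7, -0.1, 7.1]
opening: 0.267
```

```bash
python3 mv.py 540.9 -242 84 0.3
```

```text
t 17.15 pos [ 541.53 -233.91   81.27] rotdeg [ 1.8e+02 -6.0e-02  2.7e-01] F [-0.66 -0.12  7.09] M [ 0.45  0.24 -0.03] op 0.267
turn [ 0.   -0.06 -0.03] shift [-0.67  8.09 -2.73]
```

Emit:
play_rows(
  moves=[
    [[0, -0.06, 0], [-0.2, 1, 0.3], 0],
    [[0, -0.06, 0], [-0.3, 2, 0.4], 0],
    [[0, -0.06, 0], [-0.3, 3, 0.5], 0],
    [[0, -0.06, 0], [-0.3, 4, 0.5], 0],
  ],
)

```text
clock: 17.55
eef_pos: [541.6, -238.2, 81.1]
tcp_rot: [3.141, -0.001, 0.004]
contact_force: [-0.6, 0.0, 6.4]
opening: 0.271
```

```bash
python3 mv.py 540.9 -242 84 0.3
```

```text
t 17.55 pos [ 541.56 -238.19   81.14] rotdeg [ 1.7999e+02 -4.0000e-02  2.5000e-01] F [-0.56  0.04  6.37] M [0.45 0.32 0.07] op 0.271
turn [ 0.01 -0.04 -0.05] shift [-0.67  3.81 -2.86]
```

Emit:
play_rows(
  moves=[
    [[0, -0.04, 0], [-0.2, 0.8, 0.3], 0],
    [[0, -0.04, 0], [-0.3, 1.6, 0.4], 0],
    [[0, -0.04, 0], [-0.3, 2.4, 0.45], 0],
    [[0, -0.04, 0], [-0.3, 3, 0.45], 0],
  ],
)

```text
clock: 17.95
eef_pos: [541.5, -241.4, 81.0]
tcp_rot: [3.141, -0.001, 0.004]
contact_force: [-0.8, 2.5, 7.1]
opening: 0.267
```

```bash
python3 - <<'E'
from mv import *
st()
p=r.grab_frame("scene"); im=p["color"][:,:,::-1].copy()
cv2.imwrite(f"pics/scene7.png",cv2.resize(im[190:290,220:340],None,fx=5.5,fy=5.5,interpolation=cv2.INTER_CUBIC))
to((540.8,-245,84),.3,st())
E
```

```text
t 17.95 pos [ 541.54 -241.39   81.02] rotdeg [ 1.7999e+02 -3.0000e-02  2.3000e-01] F [-0.76  2.49  7.12] M [0.89 0.3  0.04] op 0.267
t 18.0 pos [ 541.55 -241.32   81.01] rotdeg [ 1.8e+02 -3.0e-02  2.3e-01] F [-1.03  0.45  6.31] M [0.63 0.28 0.05] op 0.267
turn [ 0.   -0.03 -0.07] shift [-0.76  3.68 -2.99]
```

View pics/scene7.png

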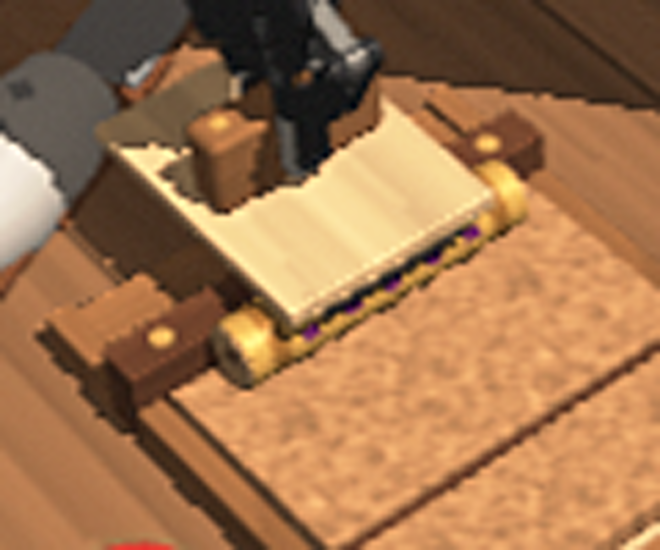

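Emit:
play_rows(
  moves=[
    [[0, 0, 0], [-0.1, 0.7, 0.3], 0],
    [[0, 0, 0], [-0.2, 1.3, 0.35], 0],
    [[0, 0, 0], [-0.2, 1.3, 0.4], 0],
  ],
)

```text
clock: 18.3
eef_pos: [541.6, -242.0, 80.8]
tcp_rot: [-3.14, -0.001, 0.003]
contact_force: [-0.8, 4.2, 6.5]
opening: 0.269
```

```bash
python3 mv.py 540.9 -242 84 0.3
```

```text
t 18.3 pos [ 541.59 -242.     80.8 ] rotdeg [-1.7993e+02 -5.0000e-02  1.9000e-01] F [-0.77  4.2   6.53] M [1.31 0.16 0.02] op 0.269
turn [-0.07 -0.05 -0.11] shift [-0.68 -0.   -3.2 ]
```

Emit:
play_rows(
  moves=[
    [[0, 0, -0.1], [-0.1, 0.5, 0.3], 0],
    [[0, 0, -0.1], [-0.2, 1.0, 0.3], 0],
    [[0, 0, -0.1], [-0.2, 1.2, 0.3], 0],
    [[0, 0, -0.1], [-0.2, 1.2, 0.3], 0],
  ],
)

```text
clock: 18.7
eef_pos: [541.7, -242.5, 80.7]
tcp_rot: [-3.139, -0.001, 0.004]
contact_force: [-0.6, 4.2, 6.4]
opening: 0.269
```

```bash
python3 mv.py 540.9 -242 110 0.3
```

```text
t 18.7 pos [ 541.68 -242.49   80.72] rotdeg [-1.7985e+02 -8.0000e-02  2.4000e-01] F [-0.64  4.2   6.39] M [1.33 0.13 0.02] op 0.269
turn [-0.15 -0.08 -0.06] shift [ -0.73  -0.57 -29.28]
```

Emit:
play_rows(
  moves=[
    [[0, 0, 0], [0, 0, -2], 0],
    [[0, 0, 0], [0, 0, -5], 0],
    [[0, 0, 0], [0, 0, -10], 0],
    [[-0.15, -0.08, 0], [0, 0, -20], 0],
    [[-0.15, -0.08, 0], [0, 0, -35], 0],
    [[-0.15, -0.08, 0], [0, 0, -50], 0],
    [[-0.15, -0.08, 0], [0, 0, -60], 0],
    [[-0.15, -0.08, 0], [0, 0, -60], 0],
  ],
)

```text
clock: 19.5
eef_pos: [542.8, -243.2, 143.1]
tcp_rot: [3.14, -0.003, 0.004]
contact_force: [-0.1, 0.1, -2.3]
opening: 0.271
```

```bash
python3 - <<'E'
from mv import *
st()
p=r.grab_frame("scene"); im=p["color"][:,:,::-1].copy()
cv2.imwrite(f"pics/scene8.png",cv2.resize(im[190:290,220:340],None,fx=5.5,fy=5.5,interpolation=cv2.INTER_CUBIC))
to((477,348,120),7,st())
E
```

```text
t 19.5 pos [ 542.81 -243.21  143.1 ] rotdeg [179.91  -0.2    0.24] F [-0.09  0.09 -2.28] M [-0.01 -0.03  0.03] op 0.271
t 19.55 pos [ 542.19 -242.94  141.94] rotdeg [ 1.7995e+02 -1.1000e-01  2.4000e-01] F [-0.12  0.89 -2.8 ] M [ 0.02  0.06 -0.05] op 0.27
turn [ 0.06 -0.11 -6.76] shift [ -62.74 -591.23   21.27]
```

View pics/scene8.png

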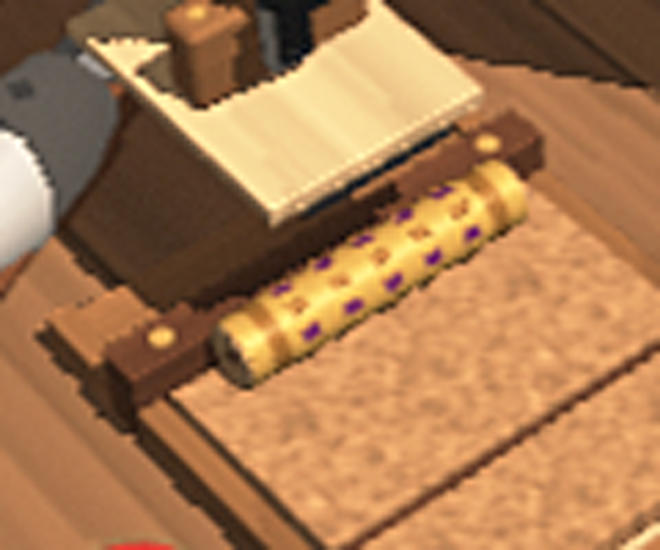

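```bash
python3 - <<'E'
from mv import *
p=r.grab_frame("top"); im=p["color"][:,:,::-1].copy()
cv2.imwrite("pics/top9.png",cv2.resize(im[205:295,95:205],None,fx=7,fy=6.5,interpolation=cv2.INTER_CUBIC))
cv2.imwrite("pics/top9b.png",im)
q=r.grab_frame("scene"); cv2.imwrite("pics/scene9.png",cv2.resize(q["color"][325:450,410:550,::-1],None,fx=4.5,fy=4.5,interpolation=cv2.INTER_CUBIC))
E
```

```text
(no output)
```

View pics/top9.png

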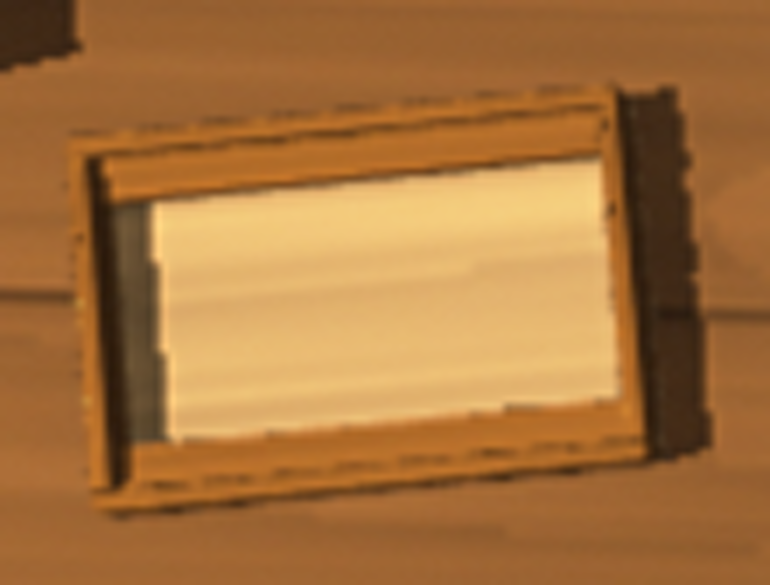

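View pics/scene9.png

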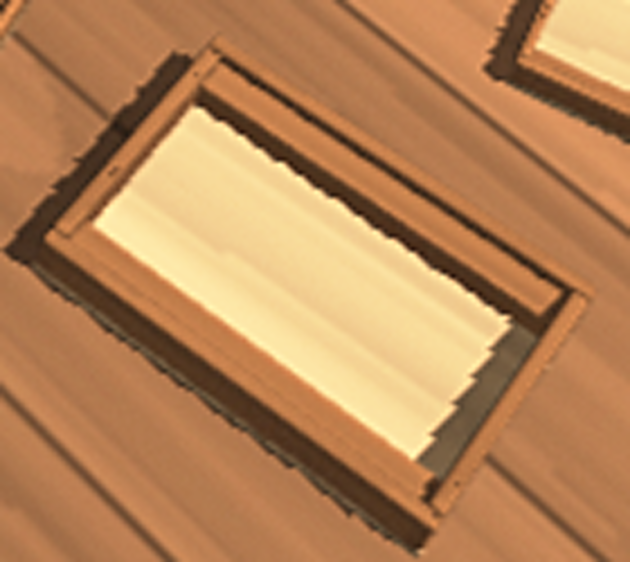

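View pics/top9b.png

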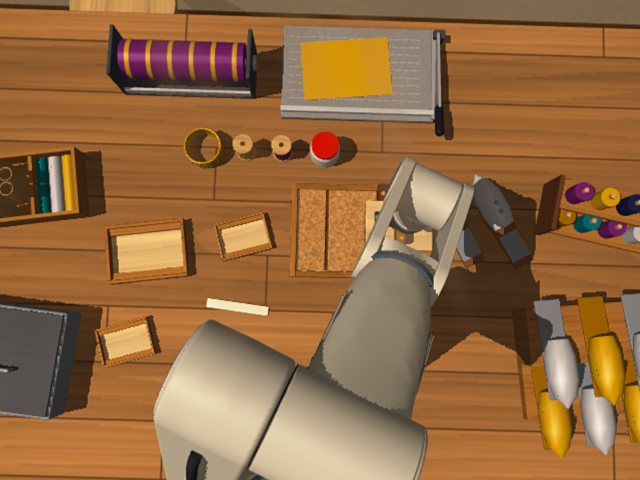

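```bash
sed -i '/^# screw pairs/,$d' fit.py; cat >> fit.py <<'E'
def T2(L): L=np.array(L,float); return (L+.5)/[7,6.5]-.5+[95,205]
rc=[(70,95,30),(70,-95,30),(-70,-95,30),(-70,95,30)]; ri=[(62,87,30),(-62,87,30),(-62,-87,30)]
a=("top",rc,T2([(70,137),(615,90),(648,462),(95,510)])); b=("scene",[rc[2],rc[3],rc[1],rc[0]],sr((215,42),(590,295),(48,237),(430,522)))
for o in([a],[b],[a,b]): fit(o,[476,345,.1])
E
python3 fit.py
```

```text
[4.76609e+02 3.48398e+02 1.26000e-01] deg 7.22
top [[-0.4, -0.2], [0.8, -0.5], [0.3, 0.2], [-0.6, 0.5]]
[4.77618e+02 3.47113e+02 1.27000e-01] deg 7.29
scene [[0.3, -1.9], [1.6, -1.0], [-2.4, 0.2], [-0.2, 2.7]]
[4.77048e+02 3.47707e+02 1.26000e-01] deg 7.21
top [[-0.1, -0.4], [1.1, -0.7], [0.6, -0.0], [-0.3, 0.3]]
scene [[0.7, -1.8], [2.0, -0.9], [-2.0, 0.2], [0.2, 2.7]]
```

```bash
python3 mv.py 476.7 348.5 140 7
```

```text
t 19.65 pos [ 541.3  -242.52  140.52] rotdeg [-1.7999e+02  2.0000e-02  2.5000e-01] F [ 0.66  0.01 -4.06] M [ 0.03  0.   -0.02] op 0.268
turn [-0.01  0.02 -6.75] shift [ -62.04 -591.3     0.61]
```

Emit:
play_rows(
  moves=[
    [[0, 0, -0.2], [-1, -10, -4], 0],
    [[0, 0, -0.6], [-4, -35, -4], 0],
    [[0, 0, -1.1], [-7, -70, -4], 0],
    [[0, 0, -1.6], [-11, -110, -4], 0],
    [[0, 0, -2.1], [-16, -152, -4], 0],
    [[0, 0, -2.6], [-20, -194, -4], 0],
    [[0, 0, -3.1], [-25, -236, -4], 0],
    [[0, 0, -3.6], [-29, -278, -4], 0],
    [[0, 0, -4.1], [-34, -320, -4], 0],
    [[0, 0, -4.6], [-38, -362, -4], 0],
    [[0, 0, -5.1], [-42, -404, -4], 0],
    [[0, 0, -5.6], [-47, -446, -3], 0],
    [[0, 0, -6.1], [-51, -488, -2], 0],
    [[0, 0, -6.5], [-55, -528, -1], 0],
    [[0, 0, -6.7], [-59, -560, 0], 0],
    [[0, 0, -6.75], [-61.5, -582, 0.6], 0],
    [[0, 0, -6.75], [-62, -591.3, 0.6], 0],
    [[0, 0, -6.75], [-62, -591.3, 0.6], 0],
    [[0, 0, -6.75], [-62, -591.3, 0.6], 0],
  ],
)

```text
clock: 21.55
eef_pos: [476.4, 347.7, 139.7]
tcp_rot: [3.141, 0.001, 0.122]
contact_force: [0.6, 0.0, -2.1]
opening: 0.267
```

```bash
python3 - <<'E'
from mv import *
s=st()
for n,(a,b,c,d) in(("top",(180,300,60,240)),("scene",(300,450,400,560))):
    p=r.grab_frame(n); im=p["color"][:,:,::-1].copy()
    y=np.radians(7); M=np.array([[np.cos(y),-np.sin(y)],[np.sin(y),np.cos(y)]])
    L=np.array([(55,75),(55,-75),(-55,-75),(-55,75)]); W=L@M.T+s["eef_pos"][:2]
    cv2.polylines(im,[np.round(proj(p,np.c_[W,np.full(4,s["eef_pos"][2]-6)])).astype(int)],True,(255,0,255),1)
    cv2.imwrite(f"pics/{n}10.png",cv2.resize(im[a:b,c:d],None,fx=4,fy=4,interpolation=cv2.INTER_CUBIC))
s=st(); to((476.7,348.5,60),7,s)
E
```

```text
t 21.55 pos [476.37 347.71 139.72] rotdeg [1.7996e+02 7.0000e-02 7.0100e+00] F [ 0.55  0.01 -2.11] M [-0.04 -0.01  0.04] op 0.267
t 21.65 pos [476.72 347.33 139.92] rotdeg [1.7998e+02 5.0000e-02 6.9400e+00] F [-0.61 -0.45 -3.34] M [ 0.06 -0.03  0.04] op 0.261
turn [ 0.02  0.05 -0.06] shift [ 0.19 -1.19 79.92]
```

View pics/scene10.png

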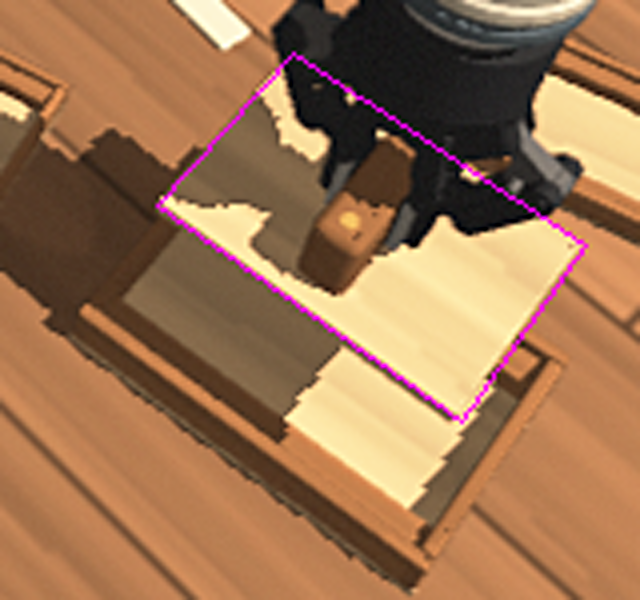

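View pics/top10.png

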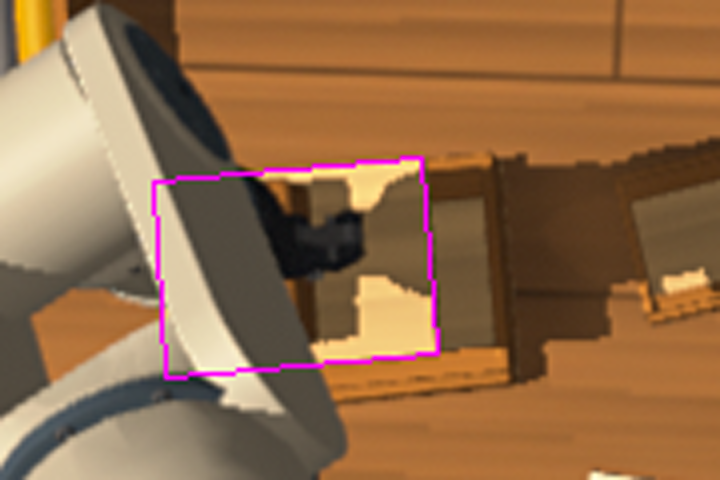

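Emit:
play_rows(
  moves=[
    [[0, 0.05, -0.06], [0.1, -0.6, 15], 0],
    [[0, 0.05, -0.06], [0.2, -1, 35], 0],
    [[0, 0.05, -0.06], [0.2, -1.2, 55], 0],
    [[0, 0.05, -0.06], [0.2, -1.2, 70], 0],
    [[0, 0.05, -0.06], [0.2, -1.2, 78], 0],
    [[0, 0.05, -0.06], [0.2, -1.2, 83], 0],
    [[0, 0.05, -0.06], [0.2, -1.2, 83], 0],
  ],
)

```text
clock: 22.35
eef_pos: [476.7, 348.3, 56.5]
tcp_rot: [3.141, 0.001, 0.122]
contact_force: [-0.2, 0.7, -2.8]
opening: 0.266
```

```bash
python3 - <<'E'
from mv import *
s=st(); to((476.7,348.5,39),7,s)
p=r.grab_frame("scene"); cv2.imwrite("pics/scene11.png",cv2.resize(p["color"][320:450,405:555,::-1],None,fx=4.5,fy=4.5,interpolation=cv2.INTER_CUBIC))
s=st(); to((476.7,348.5,39),7,s)
E
```

```text
t 22.35 pos [476.66 348.31  56.48] rotdeg [1.7996e+02 3.0000e-02 6.9900e+00] F [-0.19  0.66 -2.77] M [-0.02 -0.03 -0.07] op 0.266
turn [ 0.04  0.03 -0.01] shift [ 0.07 -0.19 17.48]
t 22.4 pos [476.94 348.58  57.07] rotdeg [ 1.7999e+02 -1.0000e-02  7.0000e+00] F [-0.13  0.68 -3.42] M [ 0.03  0.04 -0.04] op 0.269
turn [ 0.01 -0.01 -0.  ] shift [-0.25  0.05 18.07]
```

View pics/scene11.png

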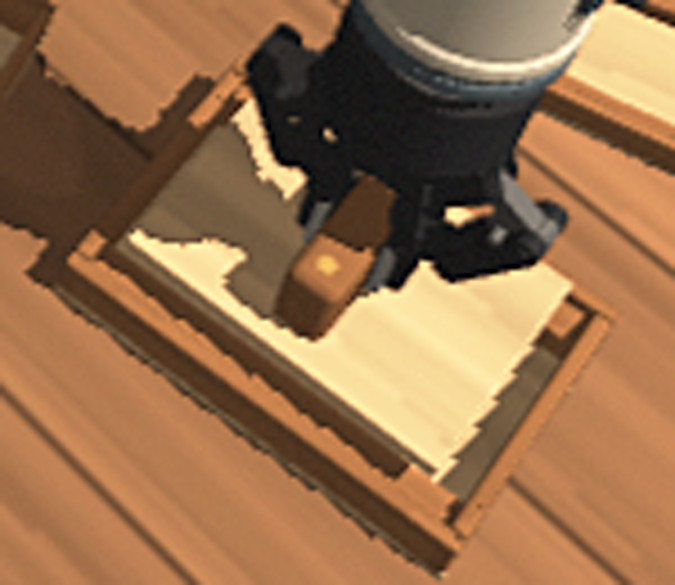

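Board is level and lies within the walls' outline. Continue down in small steps to the ledges.

Emit:
play_rows(
  moves=[
    [[0, 0, 0], [-0.2, 0, 4], 0],
    [[0, 0, 0], [-0.2, 0, 8], 0],
    [[0, 0, 0], [-0.2, 0, 12], 0],
    [[0, 0, 0], [-0.2, 0, 15], 0],
    [[0, 0, 0], [-0.2, 0, 16.5], 0],
    [[0, 0, 0], [-0.2, 0, 17], 0],
    [[0, 0, 0], [-0.2, 0, 17], 0],
  ],
)

```text
clock: 23.1
eef_pos: [476.7, 348.5, 40.0]
tcp_rot: [3.141, -0.0, 0.122]
contact_force: [-0.8, -0.6, -2.0]
opening: 0.265
```

```bash
python3 mv.py 476.7 348.5 38 7
```

```text
t 23.1 pos [476.71 348.53  39.98] rotdeg [179.98  -0.     7.  ] F [-0.83 -0.58 -2.02] M [0.06 0.   0.  ] op 0.265
turn [ 0.02 -0.   -0.  ] shift [-0.01  0.02  1.98]
```

Emit:
play_rows(
  moves=[
    [[0, 0, 0], [0, 0, 0.5], 0],
    [[0, 0, 0], [0, 0, 1.0], 0],
    [[0, 0, 0], [0, 0, 1.3], 0],
    [[0, 0, 0], [0, 0, 1.3], 0],
  ],
)

```text
clock: 23.5
eef_pos: [476.8, 348.6, 38.9]
tcp_rot: [3.141, -0.0, 0.122]
contact_force: [-0.8, -1.3, -1.0]
opening: 0.266
```

```bash
python3 mv.py
```

```text
t 23.5 pos [476.78 348.57  38.89] rotdeg [ 1.7999e+02 -2.0000e-02  7.0000e+00] F [-0.82 -1.3  -0.97] M [0.01 0.07 0.03] op 0.266
```

Emit:
play_rows(
  moves=[
    [[0, 0, 0], [0, 0, 0.4], 0],
    [[0, 0, 0], [0, 0, 0.6], 0],
    [[0, 0, 0], [0, 0, 0.6], 0],
  ],
)

```text
clock: 23.8
eef_pos: [476.8, 348.6, 38.9]
tcp_rot: [3.141, -0.0, 0.122]
contact_force: [-2.5, -2.1, 5.8]
opening: 0.267
```

```bash
python3 mv.py
```

```text
t 23.8 pos [476.8  348.55  38.86] rotdeg [ 1.7999e+02 -2.0000e-02  6.9900e+00] F [-2.48 -2.06  5.77] M [-0.19  0.36  0.  ] op 0.267
```

Seated (about 9 N on the ledges). Release, opening in place, then rise straight up.

Emit:
play_rows(
  moves=[
    [[0, 0, 0], [0, 0, 0], 0.4],
    [[0, 0, 0], [0, 0, 0], 0.6],
    [[0, 0, 0], [0, 0, 0], 0.6],
    [[0, 0, 0], [0, 0, 0], 0.7],
    [[0, 0, 0], [0, 0, 0], 0.7],
    [[0, 0, 0], [0, 0, -10], 0.7],
    [[0, 0, 0], [0, 0, -25], 0.7],
    [[0, 0, 0], [0, 0, -50], 0.7],
    [[0, 0, 0], [0, 0, -85], 0.7],
    [[0, 0, 0], [0, 0, -125], 0.7],
    [[0, 0, 0], [0, 0, -150], 0.7],
    [[0, 0, 0], [0, 0, -160], 0.7],
    [[0, 0, 0], [0, 0, -160], 0.7],
  ],
)

```text
clock: 25.1
eef_pos: [477.4, 349.1, 201.0]
tcp_rot: [-3.14, -0.003, 0.122]
contact_force: [-1.1, -0.5, -1.0]
opening: 0.698
```

```bash
python3 - <<'E'
from mv import *
st()
for n in("top","scene"):
    p=r.grab_frame(n); cv2.imwrite(f"pics/{n}12.png",p["color"][:,:,::-1])
    if n=="scene": cv2.imwrite("pics/scene12r.png",cv2.resize(p["color"][325:450,410:550,::-1],None,fx=4.5,fy=4.5,interpolation=cv2.INTER_CUBIC))
    else: cv2.imwrite("pics/top12b.png",cv2.resize(p["color"][170:295,280:420,::-1],None,fx=4.8,fy=4.8,interpolation=cv2.INTER_CUBIC))
s=st()
E
```

```text
t 25.1 pos [477.44 349.1  200.96] rotdeg [-179.91   -0.19    7.  ] F [-1.13 -0.53 -0.96] M [ 0.02  0.02 -0.  ] op 0.698
t 25.2 pos [476.19 348.19 198.08] rotdeg [1.7996e+02 4.0000e-02 7.0000e+00] F [-0.83 -0.3  -0.4 ] M [-0.05  0.01  0.04] op 0.701
```

View pics/scene12.png

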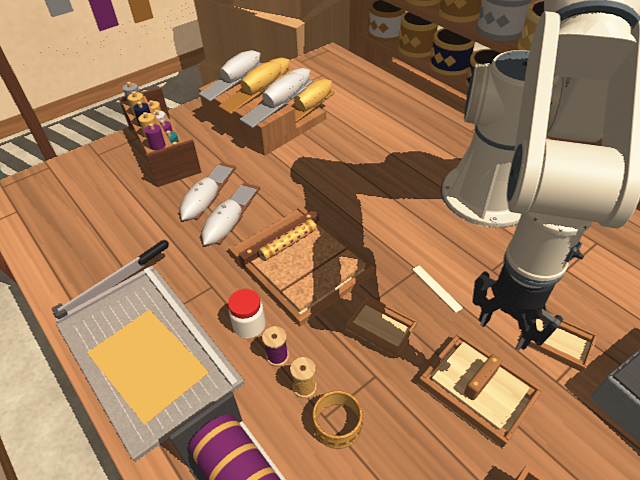

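View pics/scene12r.png

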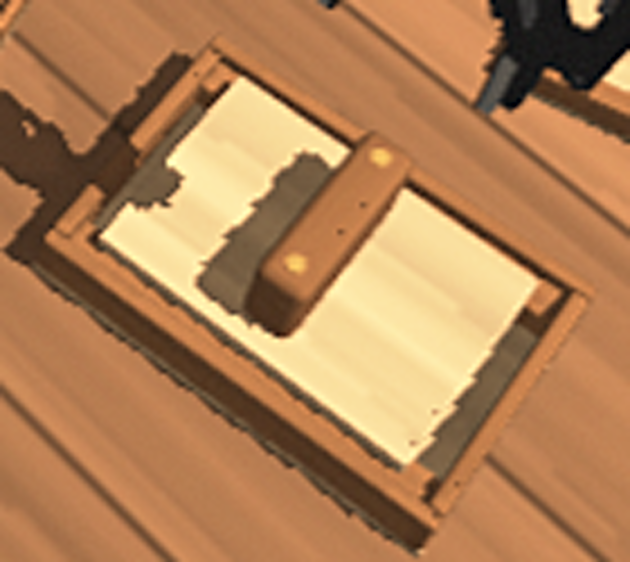

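View pics/top12b.png

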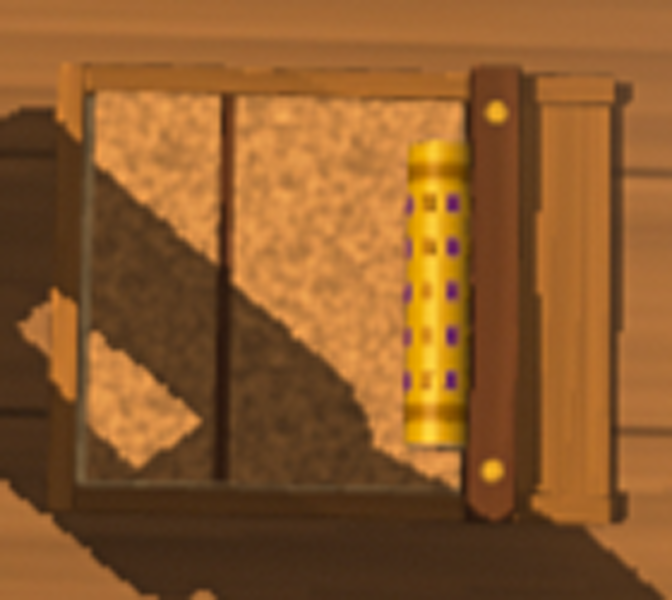

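Roll is parallel to and touching the stop (crop edge 468→464 vs strip edge 469→464). The board lies flat inside the rest walls, and the bystanders are unchanged.

```bash
python3 -c "
from rig import r
print(r.sign_off())"
```

```text
the job is handed in; nothing more can be done
None
```

The roll now lies at the stop strip, the hand board is back flat in its rest, and I handed the job in at about 25 s of the 64 s allowed.

- **Rolling:** I took the board by its grip and lowered it onto the roll until it pressed with about 9.5 N. I then rolled it down the deck in short stretches, correcting the height after each one. The force, with the board's own weight taken out, read 8.8 to 10.3 N at the end of every stretch. It was not recorded between those points.
- **At the stop:** The sideways force rose to about 4 N and stayed there when I pushed a little further. I lifted straight off and put the board back.

**Last checks:**
- **Roll:** in the top view its edge runs parallel to the stop strip and meets it at both ends, to within about a pixel (roughly 2 mm).
- **Board:** it lies flat inside the walls of the full-size rest. It pressed on the ledges with about 9 N just before I let go.
- **Rest of the scene:** the other things look to be where they were. The gripper is open about 200 mm above the counter, touching nothing.

**Disagreements:**
- **Sideways drag:** an extra 1 to 4 N of force along the roll's axis showed during most of the rolling. I put this down to the arm giving slightly under load. I could reduce it only partly, and the roll did not visibly shift from it.
- **Rest outline:** in the scene view the fitted outline of the rest was up to 2.7 pixels off at its corners. The board still went in without catching.

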